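# Dispense one coin cell and slide it onto the tester's contact plate

### The arm

A 6-joint arm with a two-finger parallel gripper is mounted at the origin on the work surface. World frame = base frame: x ahead of the robot, y to its left, z up, the work surface at z = 0. Lengths are in mm, angles in rad, forces in N, time in s.
With the tool pointing down it reaches from about 350 to 975 mm from the base axis. Payload 7.1 kg.
Tool frame: the origin (TCP) lies midway between the tips of the shut fingers; the grasp point (between the pads) lies 19 mm behind it (ctrl.grasp_offset is the distance from the TCP to the grasp point, in mm); z points along the fingers, y is the line along which they close (so a half turn about z gives the same grasp; the last joint's range is limited). The gripper opens to 88 mm and grips with 3 to 60 N. Pads are 20 mm wide; open, the fingers measure 115 mm over their backs; the gripper's body (75 mm by 178 mm) begins 61 mm behind the grasp point.
Start: joints at [-1.357, 0.423, 1.63, -0, 1.089, -0.019], TCP at [144.209, -608.119, 222.675] pointing down, gripper open.
Joint ranges: [-3, 3], [-0.9, 2.11], [0.09, 2.58], [-1.31, 4.45], [0.11, 2.69], [-2.54, 2.54]. Speed limits (rad/s): [2.39, 2.39, 3.01, 3.14, 3.14, 3.14].

### API

Orientations are given as a rotation vector (axis times angle).
In Python, from workcell import ctrl gives the robot as it stands. The module is installed in compiled form; this text tells all that it offers.
- The arm moves only by the tool servo_tool, never from a script. Its argument "rows" is a list of rows, each a list of 7 numbers: the turn, a rotation vector about the tool's x, y, z as a fraction of full scale, then the shift along the tool's x, y, z as a fraction of full scale, then the finger opening in mm, from 0 to 87.8. A call has 1 to 10 rows; each row is the pose to reach, as a shift and turn from the pose commanded when the call began, along the tool's axes at that moment; what a row does not reach only later rows make up. Full scale, the value 1, is 20 cm for a shift and 1.5 rad for a turn. A row lasts 1/8 s, in which the tool goes at most 62.5 mm and 10.7 degrees, less where a joint would pass 70% of its speed; a pose out of reach is approached as far as the arm can. A call with a number of a shift or a turn outside -1 to 1 is refused whole. A call with a gripper value outside its range is refused whole. The fingers move at their own pace and stop on an object; the grip force is fixed at half the most. Time passes only in rows, so rows that repeat a pose let the fingers close. It gives the time, the measured TCP pose, the force, the opening and the grip force at its end, in the units of the state.
- ctrl.get_obs(): the state, without advancing time (a new reading comes with each control period).
- ctrl.get_image(name): name is "scene" or "top" or "wrist"; returns (picture, depth): 384x512x3 uint8, red, green, blue; 384x512 float32, mm along the optical axis (not along the pixel's ray), 0 where there is no reading.
- ctrl.camera_info(name): a dict with "intrinsics" (3x3 intrinsics, pixels), "R" (3x3) and "t" (3): a world point X has camera coordinates R X + t. Camera axes: x right, y down, z forward; pixel columns grow to the right and rows downward; lengths in mm; the calibration is good to about 2 mm. A picture is of the moment at which its call begins: read the wrist's pose just before it. camera_info takes no time and is no camera call; for the wrist camera it gives the pose at the moment of the call.
- ctrl.close_job(): hands the job in; it is judged then, once.
The state is a dict: "t": time; "qpos": joint angles; "qvel": joint speeds; "joint_torque": joint torques, N m; "ee_pos": TCP position; "orientation": TCP orientation; "ft_force": force on the tool from outside, world axes, zero at the start; "moment": the same for the moment, N m; "width": finger opening in mm; "grasp_force": force on a finger pad.
Only numpy, scipy, OpenCV 4.12 (cv2) and the standard library are available. Lean on these libraries where they do the work, as an engineer would, in place of code of your own. Each camera call takes 0.05 s, during which the arm holds its last target. There are 200 camera calls.

### The job

Press the dispenser's thumb plunger once, all the way in, so that a single coin cell comes out on the apron, and let the plunger spring back out. Then gently nudge that cell sideways along the apron with a fingertip, flat and without picking it up, until it lies wholly on the flat metal contact plate of the cell tester (not in the reject tray on the other side), and leave it there with the hand clear. Leave the other things on the bench where they are.

Things in the scene. Friction and masses are not known exactly. Their poses are not given: they have to be found in the camera images.
- station: Coin-cell dispenser, fixed. Origin: on the bench (z = 0) under the magazine's axis; x along the plunger's stroke, from the knob (robot's side) to the exit; y to the left of that; z up. A black deck lies 22 mm above the bench. Clamp blocks beside the magazine reach y = +-24 mm, x = +-13 mm, 42 mm above the bench.
- magazine (a point): Centre of the magazine's open top, 84 mm above the bench, on the station's z axis: an upright aluminium channel, 32 x 32 mm outside, with a narrow slot in front, holding a stack of 6 loose coin cells. The bottom cell rests on the deck behind the gate, a 9.5 mm high opening at station x = +16 mm.
- apron (a point): Point on the apron's top, 22 mm above the bench, at station x = 39 mm, y = 0; axes as the station's. Pressing the plunger home leaves a cell centred about here (farther out if pushed fast). The apron is flat and clear from station x = 16 to 75 mm, y = -48 to +48 mm; a fence 6 mm high closes its far edge (x = 75 to 81 mm); both sides are open.
- plunger (a joint): Plunger travel, m: 0 = out (rest), 0.040 = home against its stop; moves along the station's +x. Spring return: about 2 N at the start, 5 N fully in (up to 1 N more at speed), then a hard stop. A full stroke pushes out the bottom cell; when the plunger returns, the next cell drops to the deck.
- plunger_face (a point): Centre of the flat end of the black round thumb knob (28 mm diameter, 12 mm thick), the face to press; it looks to the station's -x, towards the robot, and moves with the plunger. At rest at station x = -119 mm, y = 0, 27.5 mm above the bench. Bench is clear for 40 mm on both sides of the knob and 50 mm before it.
- cell1: The bottom coin cell of the stack, the one to be dispensed: steel disc, 24.5 mm diameter, 7.7 mm thick, 10.5 g. Origin: centre of its underside, z along its axis. Inside the magazine at the start.
- cell2: The next coin cell in the stack, like the first; it must stay in the magazine. Origin: centre of its underside.
- plate (a point): Centre of the top of the tester's flat steel contact plate, 56 mm (x) by 50 mm (y), axes as the station's. At station x = 47 mm, y = +80 or -80 mm (the side varies), 21.5 mm above the bench: flush with the apron but for 0.5 mm, so a cell slides straight on. Fence 6 mm high along its far edge; outer side open: more than 30 mm past the centre a cell falls off.
- tester: Cell tester, fixed; origin on the bench under the contact plate's centre, axes as the station's. Its plinth, 63 mm wide (y), carries the plate; its grey case with a display stands on the robot's side of the plate, from x = -33 to -122 mm, 63 mm wide, at most 70 mm high, with a parked probe on top.
- tray: Grey reject tray, fixed, 156 x 63 mm, 18 mm high, open at the top, on the other side of the apron from the tester. Origin: on the bench, station x = 47 mm, y opposite the plate. A cell pushed this way would fall in.
- flat_cell: A used coin cell lying in the reject tray; leave it.
- screwdriver: Screwdriver, about 160 mm, lying beyond the dispenser's far fence; leave it. Origin: in the middle, underneath.
- solder_reel: Reel of solder, 64 mm diameter, 46 mm high, standing left of the dispenser; leave it. Origin: centre of its underside.
- flask: White bottle, 48 mm diameter, 115 mm high, right of the dispenser; leave it. Origin: centre of its underside.
- board: Green circuit board, 85 x 60 mm, lying at the left; leave it.
- heatsink: Finned aluminium heat sink, 50 x 40 x 28 mm, at the right; leave it.
- pot: Small steel pot, 60 mm diameter, 45 mm high, at the right; leave it.
- tweezers: Steel tweezers, about 125 mm long, lying at the left; leave them.

How it is judged:
By the outcome, as a careful person would: the job done as asked, in the order asked, and still so for the second after the job is handed in, with the robot touching nothing.
It also fails if it takes over 43 s, if anything falls off the work surface, if the arm or the gripper's body presses on something with over 40 N, if the wrist force passes 120 N, or if a joint passes its speed limit or range.

## Working session

There is one attempt and no reset: what is moved stays moved. The work goes in short steps, Python scripts to look and compute and a tool call to move; the robot and the scene stay as the last step left them, time stands still between calls to the robot, and variables do not carry over. Pictures are saved under pics/ and viewed, at most 10 in all, crops included, and the job is handed in when it is done.

Besides the shell and the picture viewer there is one more tool, called after "Request:" as name(argument=value, ...) on one line, values as JSON. servo_tool: Moves the arm, as the interface text tells. Its arguments: {"type":"object","properties":{"rows":{"type":"array","items":{"type":"array","items":{"type":"number"}}}},"required":["rows"]}

```bash
mkdir -p pics; cat > h.py <<'E'
import numpy as np, cv2
from workcell import ctrl
from scipy.spatial.transform import Rotation as R
def cloud(name):
    c=ctrl.camera_info(name); im,d=ctrl.get_image(name)
    K,Rm,t=[np.array(c[k],float) for k in("intrinsics","R","t")]
    v,u=np.mgrid[:384,:512]
    P=np.stack([(u-K[0,2])/K[0,0]*d,(v-K[1,2])/K[1,1]*d,d],-1)
    W=(P-t.ravel())@Rm
    W[d==0]=np.nan
    return im,W,d,c
def save(n,im,s=1.0):
    cv2.imwrite("pics/"+n+".png",cv2.resize(im[...,::-1],None,fx=s,fy=s,interpolation=cv2.INTER_CUBIC))
E
python3 - <<'E'
from h import *
o=ctrl.get_obs();print(o)
a,W,d,c=cloud("top");b,W2,d2,c2=cloud("scene")
np.savez("v.npz",a=a,W=W,b=b,W2=W2)
save("top",a,1.5);save("scene",b,1.5)
E
```

```text
{'t': 0.0, 'qpos': array([-1.35696898e+00,  4.23836682e-01,  1.63069974e+00,  6.69140200e-06,
        1.08859361e+00, -1.89693424e-02]), 'qvel': array([ 0.00128735, -0.00096935, -0.00015732, -0.00068941, -0.00053805,
       -0.0002642 ]), 'joint_torque': array([-4.92859945e-04, -5.44625044e+01, -2.73667860e+01,  6.44800183e-02,
        2.28960993e-02, -1.07746855e-04]), 'ee_pos': array([ 144.11323915, -607.57947741,  221.90046729]), 'orientation': array([-3.11881487e+00, -3.64668402e-01,  2.25536529e-04]), 'ft_force': array([-0.31461109,  0.1310113 , -0.27375341]), 'moment': array([ 0.04630625, -0.00087378, -0.00334758]), 'grasp_force': 0.0, 'width': 87.84788513147905}
```

View pics/top.png

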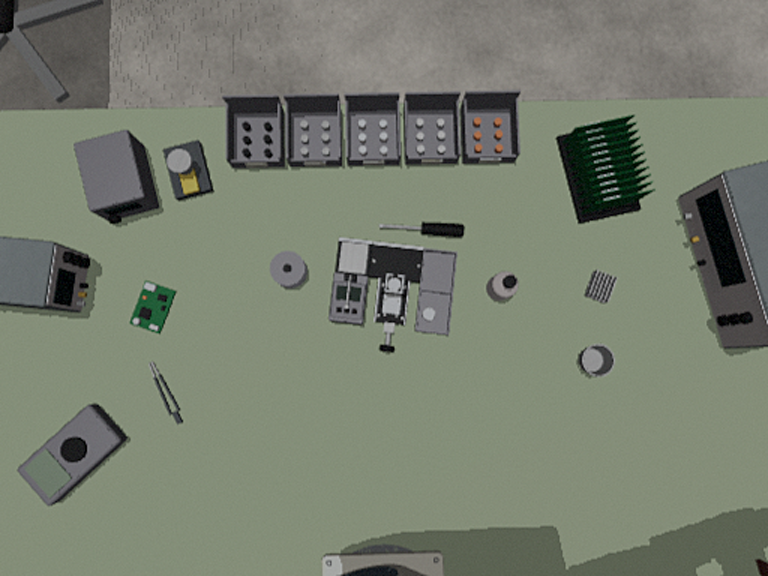

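View pics/scene.png

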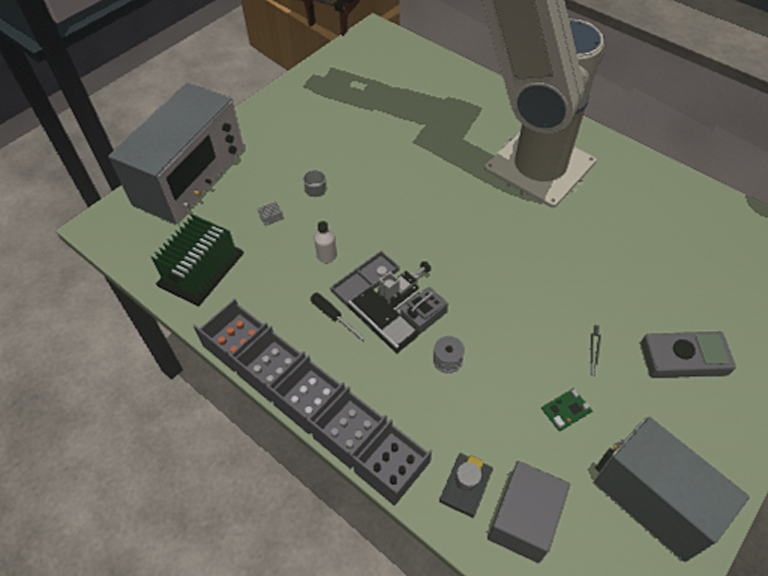

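The top view shows the station upright in the frame. The plate and tester are on its left (y+, plate at about 353,257), the tray is on its right (435,290), the knob is at (387,348) and the magazine at (394,285).

```bash
python3 - <<'E'
from h import *
z=np.load("v.npz")
for k,kw in(("a","W"),("b","W2")):
    im,W=z[k],z[kw]; g=im.astype(int).max(-1); Z=W[...,2]
    roi=np.zeros(g.shape,bool)
    if k=="a": roi[150:245,210:310]=1
    else: roi[160:240,215:305]=1
    m=roi&(Z>12)&(Z<75)
    pts=W[m]; r=cv2.minAreaRect(pts[:,:2].astype(np.float32)); print(k,"bbox",r)
    mg=roi&(Z>76)&(Z<95); print("mag",mg.sum(),np.nanmean(W[mg],0),np.nanmin(W[mg],0),np.nanmax(W[mg],0))
    if k=="a":
        mk=np.zeros_like(roi);mk[226:238,250:266]=1; mk&=(Z>12)
    else:
        mk=np.zeros_like(roi);mk[172:186,276:290]=1; mk&=(Z>12)
    mk&=g<60
    print("knob",mk.sum(),np.nanmean(W[mk],0),np.nanmin(W[mk],0),np.nanmax(W[mk],0))
    # bench height
    print("bench",np.nanmedian(W[(210 if k=='a' else 250),(180 if k=='a' else 330)]))
# tray & tester outlines (top view)
im,W=z["a"],z["W"];Z=W[...,2]
for n,(u0,u1) in dict(left=(215,248),right=(276,306)).items():
    m=np.zeros(Z.shape,bool);m[150:226,u0:u1]=1;m&=(Z>10)&(Z<75)
    print(n,cv2.minAreaRect(W[m][:,:2].astype(np.float32)))
c=cv2.resize(im[150:245,210:310],None,fx=6,fy=6,interpolation=cv2.INTER_CUBIC);cv2.imwrite("pics/c.png",c[...,::-1])
E
```

```text
a bbox ((593.4642944335938, -35.045074462890625), (230.14193725585938, 247.0353240966797), 82.50902557373047)
mag 53 [587.95861194 -29.98835721  82.62549076] [572.97827117 -46.12438056  76.22419923] [605.57136043 -13.81151746  87.22605262]
knob 36 [476.15606966 -15.75028343  37.68650474] [472.15451848 -28.61996729  26.74004064] [480.71218577  -4.01042871  42.9134638 ]
bench 198.50394769082465
b bbox ((587.9403686523438, -25.950149536132812), (230.8007049560547, 385.3292236328125), 15.695023536682129)
mag 67 [585.2173037  -53.36864077  82.38248383] [ 567.00027009 -220.40843406   76.08043442] [602.20995594 -13.86672907  88.63563774]
knob 26 [476.61939866 -13.54211667  35.20209634] [469.83223635 -26.61318811  20.44506844] [481.20963     -2.64969077  43.73597974]
bench 260.43472942509305
left ((602.6043090820312, 45.289676666259766), (68.5651626586914, 156.0385284423828), 82.38350677490234)
right ((602.5914306640625, -109.45257568359375), (82.29036712646484, 201.81666564941406), 86.69994354248047)
```

View pics/c.png

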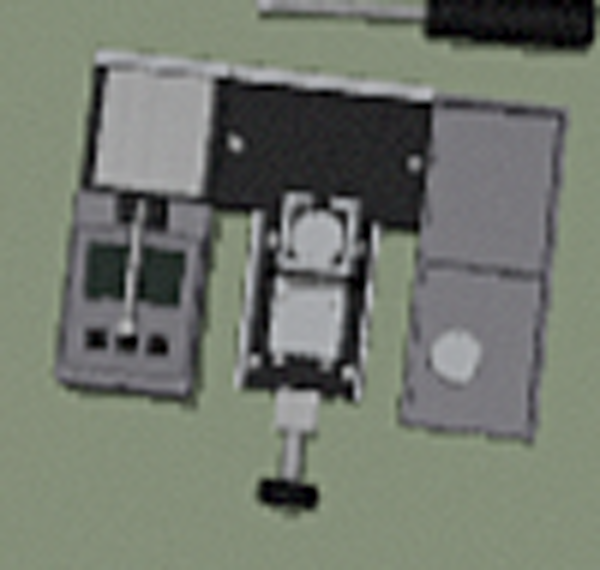

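```bash
cat >> h.py <<'E'
YAW=np.radians(-7.55); O=np.array([588,-30.,0]); C,S=np.cos(YAW),np.sin(YAW)
RS=np.array([[C,-S,0],[S,C,0],[0,0,1]])
TGT=R.from_matrix(RS@np.diag([1,-1,-1]))
def st(W): return (W-O)@RS
def row(p,o=None,world=False):
    o=o or ctrl.get_obs(); p=np.array(p,float)
    w=p if world else O+RS@p
    q=R.from_rotvec(o["orientation"])
    t=(q.inv()*TGT).as_rotvec()/1.5; s=q.inv().apply(w-o["ee_pos"])/200
    return np.r_[t,s].round(4).tolist()
def state():
    o=ctrl.get_obs(); q=R.from_rotvec(o["orientation"])
    print("t",round(o["t"],2),"st",st(o["ee_pos"]).round(1),"turn",(q.inv()*TGT).as_rotvec().round(4),"F",(RS.T@o["ft_force"]).round(1),"w",round(o["width"],1))
E
python3 - <<'E'
from h import *
z=np.load("v.npz");im,W=z["a"],z["W"];Z=W[...,2]
state(); print(row([-150,0,100]))
m=np.zeros(Z.shape,bool);m[175:205,320:350]=1;m&=(Z>30)
print("flask",st(np.nanmedian(W[m],0)),np.nanmax(W[m],0))
for n,sl,lo,hi in(("plate",np.s_[158:185,222:250],15,30),):
    s=st(W[sl].reshape(-1,3)); c=im[sl].reshape(-1,3).astype(int).min(1)
    k=(c>140)&(s[:,2]<26); print(n,k.sum(),s[k].mean(0),np.percentile(s[k],[3,97],axis=0))
E
```

```text
t 0.1 st [-364.1 -631.   222. ] turn [-1.300e-03  2.000e-04  3.645e-01] F [-0.3  0.7  0. ] w 87.8
[-0.0009, 0.0001, 0.243, 2.1251, -2.5651, 0.6134]
flask [  17.80793603 -190.79998879   80.32538461] [ 608.31434121 -205.03987726  119.86313675]
plate 339 [48.88277927 78.11354506 21.31330897] [[ 22.17561958  54.96202046  17.16058061]
 [ 78.20147299 101.43037999  25.31335138]]
```

Request:
servo_tool(rows=[[0,0,0.243,0.8,-0.96,0,0],[0,0,0.243,0.8,-0.96,0,0],[0,0,0.243,0.8,-0.96,0,0],[0,0,0.243,0.8,-0.96,0,0],[0,0,0.243,0.8,-0.96,0,0],[0,0,0.243,0.8,-0.96,0,0]])

```text
t: 0.85
ee_pos: [255.8, -384.9, 222.9]
orientation: [3.134, -0.205, 0.0]
ft_force: [0.4, -1.1, -0.0]
width: 31.4
grasp_force: 0.0
```

```bash
python3 -c "
from h import *
state();print(row([-150,0,100]))"
```

```text
t 0.85 st [-282.7 -395.5  222.9] turn [ 0.0009 -0.0004  0.001 ] F [ 0.6 -1.  -0. ] w 31.4
[0.0006, -0.0002, 0.0007, 0.6651, -1.9773, 0.6131]
```

Request:
servo_tool(rows=[[0,0,0,0.33,-1,0.1,0],[0,0,0,0.33,-1,0.1,0],[0,0,0,0.33,-1,0.1,0],[0,0,0,0.33,-1,0.1,0],[0,0,0,0.33,-1,0.1,0]])

```text
t: 1.48
ee_pos: [347.9, -195.0, 202.6]
orientation: [3.135, -0.204, -0.0]
ft_force: [-0.1, -0.4, -0.2]
width: 0.5
grasp_force: 0.0
```

Request:
servo_tool(rows=[[0,0,0,0.33,-0.97,0.5,0],[0,0,0,0.33,-0.97,0.5,0],[0,0,0,0.33,-0.97,0.5,0],[0,0,0,0.33,-0.97,0.5,0],[0,0,0,0.33,-0.97,0.5,0],[0,0,0,0.33,-0.97,0.5,0]])

```text
t: 2.22
ee_pos: [438.4, -12.7, 102.7]
orientation: [3.134, -0.209, -0.0]
ft_force: [-0.0, 0.3, 0.2]
width: 0.7
grasp_force: 0.0
```

```bash
python3 -c "
from h import *
state();print(row([-150,0,17]))
im,W,d,c=cloud('wrist');save('w1',im);np.savez('w1.npz',im=im,W=W)"
```

```text
t 2.23 st [-150.6   -2.5  102.7] turn [ 0.0003  0.0002 -0.0013] F [-0.1  0.3  0.2] w 0.7
[0.0002, 0.0001, -0.0009, 0.0028, -0.0126, 0.4284]
```

View pics/w1.png

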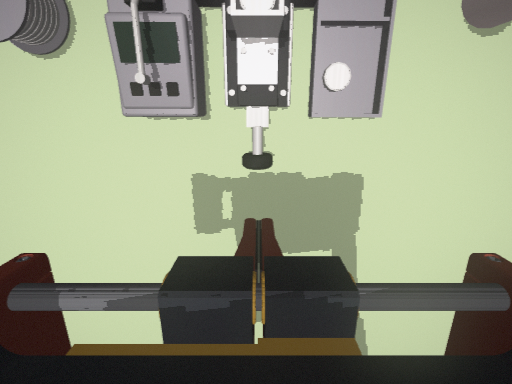

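The wrist view shows the knob at (257,160), square to the hand and straight ahead of the shut fingers (258,225). The station yaw estimate holds.

```bash
python3 -c "
from h import *
z=np.load('w1.npz');im,W=z['im'],z['W'];m=np.zeros(im.shape[:2],bool);m[150:170,238:278]=1
m&=(im.max(-1)<75)&(W[...,2]>15)
s=st(W[m]);print(m.sum(),np.nanmedian(s,0),np.nanpercentile(s,[2,98],axis=0))
m=np.zeros(im.shape[:2],bool);m[88:106,215:300]=1;m&=W[...,2]>8;s=st(W[m]);print(np.nanpercentile(s,[1,50,99],axis=0))"
```

```text
405 [-111.85502384   -2.20960346   39.29777786] [[-118.21993154  -13.73603419   24.31463517]
 [-107.44172971   10.10799101   42.17218091]]
[[-66.32481254 -31.5041516    9.00034148]
 [-59.49306795  -2.32827338  41.61702675]
 [-51.91880104  26.85886322  44.08231472]]
```

Request:
servo_tool(rows=[[0,0,0,0,-0.002,0.2,0],[0,0,0,0,-0.002,0.43,0],[0,0,0,0,-0.002,0.43,0],[0,0,0,0,-0.002,0.43,0]])

```text
t: 2.78
ee_pos: [438.9, -11.6, 18.0]
orientation: [3.135, -0.209, 0.002]
ft_force: [0.1, 0.3, -0.1]
width: 0.7
grasp_force: 0.0
```

Request:
servo_tool(rows=[[0,0,0,0.03,0,0,0],[0,0,0,0.06,0,0,0],[0,0,0,0.09,0,0,0],[0,0,0,0.12,0,0,0],[0,0,0,0.12,0,0,0]])

```text
t: 3.4
ee_pos: [462.1, -13.9, 16.7]
orientation: [-3.135, 0.207, 0.001]
ft_force: [-2.2, 0.0, 1.6]
width: 0.5
grasp_force: 0.9
```

```bash
python3 -c "
from h import *
state()"
```

```text
t 3.4 st [-127.    -0.6   16.7] turn [0.     0.0005 0.0001] F [-2.2 -0.3  1.6] w 0.5
```

Request:
servo_tool(rows=[[0,0,0,0.025,0,0,0],[0,0,0,0.05,0,0,0],[0,0,0,0.075,0,0,0],[0,0,0,0.1,0,0,0],[0,0,0,0.125,0,0,0],[0,0,0,0.145,0,0,0],[0,0,0,0.16,0,0,0],[0,0,0,0.175,0,0,0],[0,0,0,0.175,0,0,0]])

```text
t: 4.53
ee_pos: [496.7, -18.6, 16.5]
orientation: [3.135, -0.207, -0.001]
ft_force: [-3.8, -1.4, 0.2]
width: 0.3
grasp_force: 2.4
```

```bash
python3 -c "
from h import *
state()"
```

```text
t 4.53 st [-92.   -0.7  16.5] turn [ 0.0001  0.0006 -0.    ] F [-3.6 -1.8  0.2] w 0.3
```

Now small steps until the stop pushes back.

Request:
servo_tool(rows=[[0,0,0,0.01,0,0,0],[0,0,0,0.02,0,0,0],[0,0,0,0.02,0,0,0]])

```text
t: 4.9
ee_pos: [497.2, -18.7, 16.3]
orientation: [-3.135, 0.207, 0.011]
ft_force: [-13.6, 1.0, 9.0]
width: 0.6
grasp_force: 6.9
```

```bash
python3 -c "
from h import *
state()"
```

```text
t 4.9 st [-91.5  -0.7  16.3] turn [0.0004 0.0071 0.0001] F [-13.6  -0.8   9. ] w 0.6
```

Request:
servo_tool(rows=[[0,0,0,0.012,0,0,0],[0,0,0,0.012,0,0,0]])

```text
t: 5.15
ee_pos: [497.3, -18.8, 16.2]
orientation: [-3.135, 0.207, 0.018]
ft_force: [-18.7, 3.3, 16.0]
width: 0.6
grasp_force: 9.9
```

```bash
python3 -c "
from h import *
state()
im,W,d,c=cloud('top');s=st(W);save('t2',im[150:245,210:310],6)"
```

```text
t 5.15 st [-91.4  -0.8  16.2] turn [ 0.0006  0.0116 -0.    ] F [-19.    0.8  16. ] w 0.6
```

View pics/t2.png

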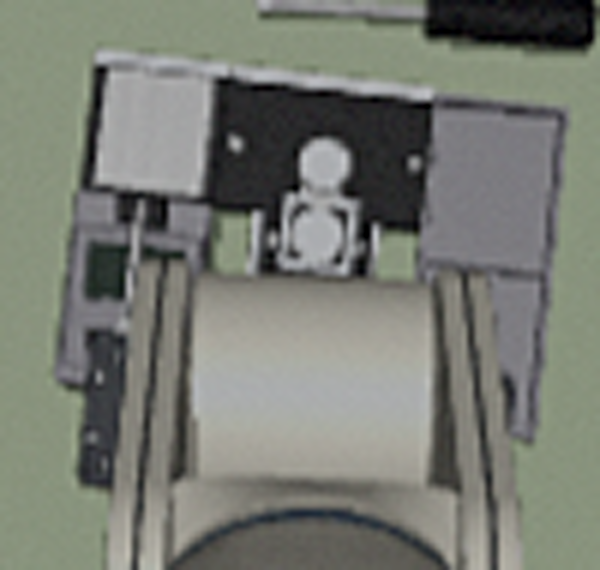

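The crop shows the cell out on the apron at (326,165), with the plunger hard on its stop. Next I back off and rise.

Request:
servo_tool(rows=[[0,0,0,-0.07,0,0,0],[0,0,0,-0.14,0,0,0],[0,0,0,-0.21,0,0,0],[0,0,0,-0.28,0,0,0],[0,0,0,-0.36,0,0,0],[0,0,0,-0.36,0,0,0],[0,0,0,-0.36,0,-0.3,0],[0,0,0,-0.36,0,-0.6,0],[0,0,0,-0.36,0,-0.6,0]])

```text
t: 6.32
ee_pos: [435.6, -10.1, 140.9]
orientation: [-3.135, 0.207, -0.016]
ft_force: [0.2, 0.0, -0.8]
width: 0.7
grasp_force: 0.0
```

```bash
cat > cell.py <<'E'
from h import *
state()
im,W,d,c=cloud('wrist');np.savez('w2.npz',im=im,W=W);save('w2',im)
im,W,d,c=cloud('top')
s=st(W);K,Rm,t=[np.array(c[k],float) for k in("intrinsics","R","t")]
g=im.min(-1)
m=((g>110)&(s[...,0]>20)&(s[...,0]<70)&(abs(s[...,1])<40)&(s[...,2]>15)&(s[...,2]<40)).astype(np.uint8)
n,l,stt,cen=cv2.connectedComponentsWithStats(m)
for i in range(1,n):
    if stt[i,4]<15: continue
    ray=Rm.T@np.linalg.inv(K)@np.r_[cen[i],1]; o=-Rm.T@t.ravel()
    print("comp",stt[i],cen[i],"st",st(o+ray*(29.7-o[2])/ray[2]))
E
python3 cell.py
```

```text
t 6.33 st [-153.7   -0.3  140.9] turn [-0.0008 -0.0102  0.0001] F [ 0.2  0.1 -0.8] w 0.7
comp [260 173   8   9  60] [263.5 177. ] st [38.85084506 -1.44551968 29.7       ]
```

View pics/w2.png

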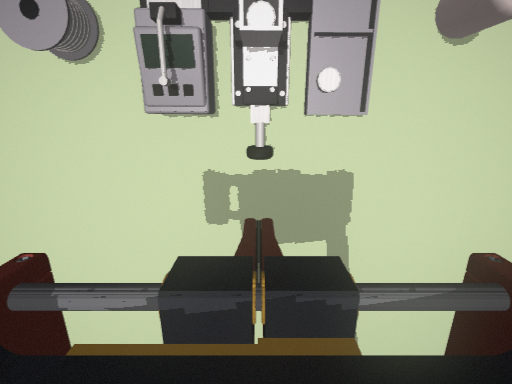

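The wrist view shows the knob sprung back out at (260,152). The cell lies at station (39, −1.5).

Request:
servo_tool(rows=[[0,0.006,0,0.25,0.05,-0.05,0],[0,-0.006,0,0.5,0.1,-0.05,0],[0,-0.006,0,0.75,0.2,-0.05,0],[0,-0.006,0,0.965,0.22,-0.05,0],[0,-0.006,0,0.965,0.22,-0.05,0],[0,-0.006,0,0.965,0.22,-0.05,0]])

```text
t: 7.18
ee_pos: [615.3, -78.5, 144.4]
orientation: [-3.134, 0.207, 0.021]
ft_force: [0.1, 1.2, 0.7]
width: 0.2
grasp_force: 0.0
```

```bash
python3 -c "
from h import *
state();print(row([39,-45,40]),row([39,-45,25.5]))
im,W,d,c=cloud('wrist');save('w3',im);np.savez('w3.npz',im=im,W=W)"
```

```text
t 7.17 st [ 33.4 -44.5 144.4] turn [-0.0001  0.0134  0.0001] F [-0.1  1.2  0.7] w 0.2
[-0.0001, 0.0089, 0.0001, 0.0349, 0.0028, 0.5218] [-0.0001, 0.0089, 0.0001, 0.0359, 0.0028, 0.5943]
```

View pics/w3.png

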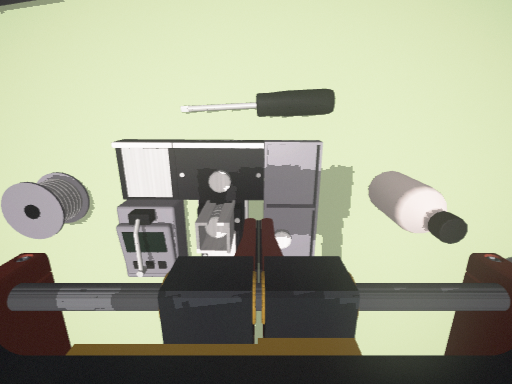

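The cell is at (219,182), the plate at (147,171) and the fingers are over the apron's right side.

```bash
python3 -c "
from h import *
z=np.load('w3.npz');im,W=z['im'],z['W'];s=st(W);g=im.min(-1)
def f(n,a,th):
    m=np.zeros(g.shape,bool);m[a]=1;m&=g>th;print(n,m.sum(),np.nanmedian(s[m],0).round(1),np.nanpercentile(s[m],[2,98],axis=0).round(1))
f('cell',np.s_[168:196,205:233],110)
f('plate',np.s_[149:197,122:171],140)
m=np.zeros(g.shape,bool);m[150:165,190:260]=1;m&=g<60;print('apron z',np.nanmedian(s[m],0))
"
```

```text
cell 382 [38.8 -3.1 30.1] [[ 28.  -13.6  26.6]
 [ 49.6   7.9  31.7]]
plate 2197 [47.2 77.3 22. ] [[ 19.8  53.1  20.6]
 [ 72.4 101.4  23.4]]
apron z [nan nan nan]
  return np.nanmean(a, axis, out=out, keepdims=keepdims)
```

Request:
servo_tool(rows=[[0,0.009,0,0.03,0,0.25,0],[0,0.009,0,0.03,0,0.5,0],[0,0.009,0,0.03,0,0.5,0],[0,0.009,0,0.03,0,0.5,0]])

```text
t: 7.72
ee_pos: [622.6, -79.4, 48.0]
orientation: [3.134, -0.206, 0.009]
ft_force: [-0.7, 0.3, 0.3]
width: 0.5
grasp_force: 0.0
```

```bash
python3 -c "
from h import *
state();print(row([39,-45,25.5]))"
```

```text
t 7.72 st [ 40.8 -44.4  48. ] turn [-0.     -0.0054  0.0003] F [-0.7  0.2  0.3] w 0.5
[-0.0, -0.0036, 0.0002, -0.0096, 0.003, 0.1125]
```

Request:
servo_tool(rows=[[0,0,0,-0.008,0,0.06,0],[0,0,0,-0.008,0,0.11,0],[0,0,0,-0.008,0,0.11,0],[0,0,0,-0.008,0,0.11,0]])

```text
t: 8.22
ee_pos: [620.9, -79.3, 24.7]
orientation: [3.134, -0.207, 0.007]
ft_force: [-0.3, 0.2, 0.4]
width: 0.8
grasp_force: 0.0
```

```bash
python3 -c "
from h import *
state();print(row([39,40,25.5]))"
```

```text
t 8.22 st [ 39.1 -44.6  24.7] turn [ 0.     -0.0046  0.0001] F [-0.3  0.2  0.4] w 0.8
[0.0, -0.0031, 0.0, -0.0007, -0.4229, -0.0038]
```

Request:
servo_tool(rows=[[0,0,0,0,-0.025,-0.004,0],[0,0,0,0,-0.05,-0.004,0],[0,0,0,0,-0.07,-0.004,0],[0,0,0,0,-0.09,-0.004,0],[0,0,0,0,-0.11,-0.004,0],[0,0,0,0,-0.13,-0.004,0],[0,0,0,0,-0.15,-0.004,0],[0,0,0,0,-0.17,-0.004,0],[0,0,0,0,-0.19,-0.004,0],[0,0,0,0,-0.21,-0.004,0]])

```text
t: 9.48
ee_pos: [626.4, -37.4, 25.4]
orientation: [3.134, -0.207, 0.007]
ft_force: [-0.5, -0.4, -0.6]
width: 0.6
grasp_force: 0.1
```

```bash
cat > c3.py <<'E'
from h import *
state()
im,W,d,c=cloud('wrist');s=st(W);g=im.min(-1);save('w4',im)
Z=s[...,2]
K,Rm,t=[np.array(c[k],float) for k in("intrinsics","R","t")]
m=((Z>26.2)&(Z<33)&(s[...,0]>20)&(s[...,0]<66)&(s[...,1]>-30)&(s[...,1]<110)&(g>100)).astype(np.uint8)
n,l,q,cen=cv2.connectedComponentsWithStats(m)
for i in range(1,n):
    if q[i,4]>40: p=s[l==i];print(q[i],np.percentile(p,[2,50,98],axis=0).round(1).tolist())
E
python3 c3.py
```

```text
t 9.47 st [39.  -2.3 25.4] turn [ 0.     -0.0045  0.0001] F [-0.4 -0.5 -0.6] w 0.6
[208 219  35  36 927] [[28.1, 8.8, 27.9], [39.8, 18.5, 30.1], [49.9, 28.7, 31.3]]
```

View pics/w4.png

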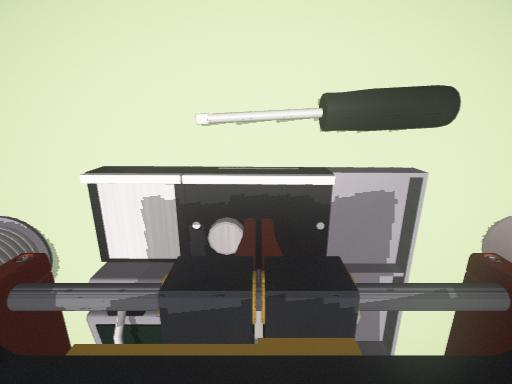

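The cell (226,237) rides straight ahead of the fingertip at y≈18.7, 21 mm ahead of the TCP. Aiming for cell y≈77.5 means another 59 mm.

Request:
servo_tool(rows=[[0,0,0,0,-0.02,0,0],[0,0,0,0,-0.04,0,0],[0,0,0,0,-0.06,0,0],[0,0,0,0,-0.08,0,0],[0,0,0,0,-0.1,0,0],[0,0,0,0,-0.12,0,0],[0,0,0,0,-0.14,0,0],[0,0,0,0,-0.16,0,0],[0,0,0,0,-0.18,0,0],[0,0,0,0,-0.2,0,0]])

```text
t: 10.78
ee_pos: [631.6, 2.3, 25.4]
orientation: [3.134, -0.207, 0.007]
ft_force: [-0.5, 0.6, 0.6]
width: 0.3
grasp_force: 0.0
```

```bash
python3 c3.py
```

```text
t 10.78 st [39.  37.7 25.4] turn [-0.     -0.0044  0.0001] F [-0.6  0.6  0.6] w 0.3
[208 219  35  36 938] [[28.1, 48.4, 27.2], [40.0, 58.4, 29.9], [50.0, 68.6, 31.2]]
```

Cell at y≈58.5, so about 19 mm remain.

Request:
servo_tool(rows=[[0,0,0,0,-0.02,0,0],[0,0,0,0,-0.04,0,0],[0,0,0,0,-0.06,0,0],[0,0,0,0,-0.075,0,0],[0,0,0,0,-0.085,0,0],[0,0,0,0,-0.095,0,0],[0,0,0,0,-0.095,0,0]])

```text
t: 11.7
ee_pos: [634.1, 20.9, 25.4]
orientation: [3.135, -0.207, 0.007]
ft_force: [0.5, 0.0, -0.3]
width: 0.9
grasp_force: 0.0
```

```bash
python3 c3.py
```

```text
t 11.7 st [39.  56.5 25.4] turn [-0.     -0.0045  0.0002] F [ 0.5  0.1 -0.3] w 0.9
[208 219  35  36 938] [[27.8, 67.5, 27.5], [39.7, 77.4, 29.6], [49.9, 87.7, 30.8]]
```

Cell at (39, 77.5), about centred on the plate. I back away from it, then lift.

Request:
servo_tool(rows=[[0,0,0,0,0.03,0,0],[0,0,0,0,0.1,0,0],[0,0,0,0,0.2,0,0],[0,0,0,0,0.2,0,0],[0,0,0,0,0.2,-0.3,0],[0,0,0,0,0.2,-0.6,0],[0,0,0,0,0.2,-0.8,0],[0,0,0,0,0.2,-0.8,0],[0,0,0,0,0.2,-0.8,0]])

```text
t: 12.88
ee_pos: [627.4, -18.8, 184.6]
orientation: [3.135, -0.207, 0.005]
ft_force: [-0.1, 0.1, 0.1]
width: 0.4
grasp_force: 0.0
```

```bash
python3 c3.py
```

```text
t 12.88 st [ 37.6  16.3 184.6] turn [ 0.     -0.0033 -0.0001] F [-0.1  0.1  0.1] w 0.4
[199 169  20  19 293] [[28.0, 66.1, 27.3], [38.8, 76.6, 29.6], [49.4, 87.7, 30.9]]
```

View pics/w4.png

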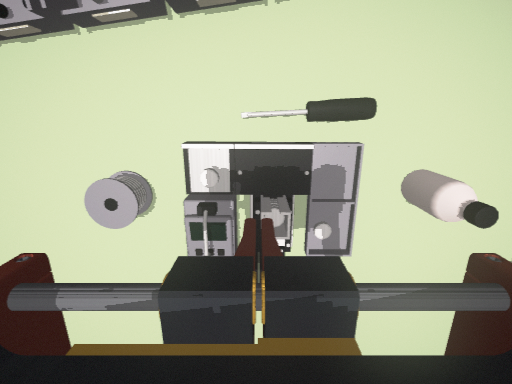

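The cell (209,178) lies wholly on the plate, the apron is empty and the hand is clear.

```bash
python3 -c "
from workcell import ctrl
print(ctrl.close_job())"
```

```text
the job is handed in; nothing more can be done
None
```

I pressed the plunger home once and it sprang back; one cell came out, which I nudged flat to the middle of the tester plate, and I handed the job in at about 13 s with the hand clear.

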